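# Slide the strainer plate back into the drain strainer box

### The job

The steel strainer plate lies with its handle tucked under the funnel rack: take it by its sides, draw it out, start its nose in the slot of the strainer box and let go of it there. Then take it by its upright handle, slide it straight in until it is fully home, and let go. Leave the nuts, bolt, brush head and bottle where they are.

Things in the scene. Friction and masses are not known exactly. Their poses are not given: they have to be found in the camera images.
- plate: Loose flat steel strainer plate, about 0.6 kg. Blade with dark drain holes, 120 long (x) x 60 wide (y) x 12 thick, lying flat, holed face up; an upright handle at its -x end. Origin: centre of the blade's underside; +x points to the nose, which goes in first. Centre of mass at about x = -9. At the start it lies on the counter, handle under the rack's deck, nearly all of the blade in the open.
- plate_nose (a point): Middle of the plate's nose edge, at the underside (plate x = +60, y = 0, z = 0).
- plate_handle (a point): Point inside the plate's upright handle, on its centre line, 97.5 behind the blade's centre and 30 above the plate's underside. The handle is a rib 35 long (plate x -115 to -80), 14 wide (y), its top 42 above the underside; a neck 18 wide and 12 thick (x -80 to -60) joins it to the blade.
- strainer_box: Fixed low painted steel box, 128 long (x) x 110 wide (y) x 51 high; the mouth of its one slot faces -x, a copper pipe leaves the far end. Origin: on the counter below the middle of the slot mouth; +x goes straight into the slot. The slot is closed on top. Home: plate's nose against the slot's back stop, blade all inside, only neck and handle outside.
- slot_mouth (a point): Middle of the slot mouth at slot floor level, 30 above the counter. Slot: 63 wide, 14.5 high, 120 deep to a solid back stop. Flared lips at the sides (out to y = +-43) and on top reach 15 in front of the mouth. A support ledge 36 wide, level with the slot floor, reaches 70 in front of it; the sides of a plate lying on the ledge stay free for fingers.
- rack: Fixed steel funnel rack 170 (x) x 190 (y), origin at counter level under its centre: a deck, underside 58 and top 63 above the counter, on four corner legs (inner gap 164), open at the front (-x, edge at x = -85). On it a funnel (rim radius 56, top 148 high, centred at x = +12), under it a shallow drain pan (from x = -18 back).
- nut_a: Loose blackened steel hexagon nut, 55 across flats, 28 high; origin centre of underside. Leave alone.
- nut_b: A second nut like it. Leave alone.
- bolt: Loose grimy bronze hexagon bolt lying along its x, 120 long, head 46 across at -x, origin on the counter under its middle. Leave alone.
- brush_head: Loose brass-bristled brush head, 90 x 42 x 32 high; origin centre of underside. Leave alone.
- bottle: Loose white cleaner bottle, 70 across, 190 high; origin centre of underside. Leave alone.
Not all that is in view belongs to the job. Leave any red look-alike of the plate alone.

How it is judged (in metres and radians):
On the way, in this order (a step that is already met when the one before it is completed fails the run):
1. the plate rests on the ledge with its nose 5 to 90 mm inside the slot, pointing straight in, and the robot has let go of it (x of plate_nose in the frame of strainer_box between 0.005 and 0.09 m and y of plate_nose in the frame of strainer_box between -0.005 and 0.005 m and z of plate_nose in the frame of strainer_box between 0.026 and 0.036 m and angle between the x axis of plate and the x axis of strainer_box, either way round below 0.12 rad and angle between plate's own z axis and vertical below 0.1 rad and contact force between plate and the fingers below 0.1 N and linear speed of plate below 0.02 m/s), for 0.2 s.
2. the plate is taken by its handle (contact force between plate and the fingers above 1 N and distance between the grasp point and plate_handle below 0.035 m), for 0.1 s.
At the end, for the whole second after the job is handed in: The plate is home in the slot: its nose is within 5 mm of the back stop (120 mm deep), lying flat on the slot floor and in line with the slot, at rest and released. The nuts, bolt, brush head and bottle are within 30 mm of where they were (x of plate_nose in the frame of strainer_box above 0.115 m and y of plate_nose in the frame of strainer_box between -0.005 and 0.005 m and z of plate_nose in the frame of strainer_box between 0.026 and 0.036 m and angle between the x axis of plate and the x axis of strainer_box, either way round below 0.12 rad and angle between plate's own z axis and vertical below 0.1 rad and linear speed of plate below 0.01 m/s and contact force between plate and the fingers below 0.1 N); the robot touches nothing.
It fails at once if a nut, the bolt, the brush head or the bottle is moved by more than 30 mm (distance of any of nut_a, nut_b, bolt, brush_head, bottle from where it was at the start of the episode above 0.03 m).
It also fails if it takes over 64 s, if anything falls off the work surface, if the arm or the gripper's body presses on something with over 40 N, if the wrist force passes 120 N, or if a joint passes its speed limit or range.

### The arm

A 6-joint arm with a two-finger parallel gripper is mounted at the origin on the work surface. World frame = base frame: x ahead of the robot, y to its left, z up, the work surface at z = 0. Lengths are in m, angles in degrees, forces in N, time in s.
With the tool pointing down it reaches from about 0.35 to 0.875 m from the base axis. Payload 4.2 kg.
Tool frame: the origin (TCP) lies midway between the tips of the shut fingers; the grasp point (between the pads) lies 19 mm behind it; z points along the fingers, y is the line along which they close (so a half turn about z gives the same grasp; the last joint's range is limited). The gripper opens to 87 mm and grips with 3 to 60 N. Pads are 19 mm wide; open, the fingers measure 117 mm over their backs; the gripper's body (75 mm by 190 mm) begins 51 mm behind the grasp point.
Start: joints at [14.817, 22.042, 0.453, 0, -68.411, -14.817], TCP at [0.625, 0, 0.201] pointing down, gripper open.
Joint ranges: [-179.83, 179.83], [-69.29, 118.12], [-61.27, 80.66], [-181.25, 117.63], [-171.15, -9.14], [-177.46, 177.46]. Speed limits (degrees/s): [159.86, 159.86, 180, 180, 180, 180].

### API

Orientations are given as a 3x3 rotation matrix whose columns are the frame's x, y, z axes.
In Python, from station import r, cams gives the robot as it stands.
- The arm moves only by the tool play_rows, never from a script. Its argument "commands" is text: rows parted by semicolons, each of 6 numbers parted by spaces: the shift along the world's x, y, z normalised to -1 to 1, where 1 is 30 mm, then the turn, a rotation vector about the world's x, y, z normalised to -1 to 1, where 1 is 0.15 rad. A call has 1 to 20 rows; each row shifts and turns the commanded pose from where the row before left it; what a row does not reach is not made up. A row lasts 1/10 s, in which the tool goes at most 50 mm and 8.59 degrees, less where a joint would pass 70% of its speed; a pose out of reach is approached as far as the arm can. A call with a number of a shift or a turn outside -1 to 1 is refused whole. A call with a gripper value outside its range is refused whole. "grip" is the finger opening in mm, from 0 to 87, set as the call begins (left out, the last holds). The fingers move at their own pace and stop on an object; the grip force is fixed at half the most. Time passes only in rows, so rows that do not move let the fingers close. It gives the time, the measured TCP pose, the force, the opening and the grip force at its end, in the units of the state.
- r.sense(): the state, without advancing time (a new reading comes with each control period).
- cams.capture(name): name is "scene" or "side" or "wrist"; returns (picture, depth): 480x640x3 uint8, blue, green, red; 480x640 float32, m along the optical axis (not along the pixel's ray), 0 where there is no reading.
- cams.camera_info(name): a dict with "mtx" (3x3 intrinsics, pixels), "R" (3x3) and "t" (3): a world point X has camera coordinates R X + t. Camera axes: x right, y down, z forward; pixel columns grow to the right and rows downward; lengths in m; the calibration is good to about 2 mm. A picture is of the moment at which its call begins: read the wrist's pose just before it. camera_info takes no time and is no camera call; for the wrist camera it gives the pose at the moment of the call.
- r.finish_job(): hands the job in; it is judged then, once.
The state is a dict: "time_s": time; "joints": joint angles; "joint_velocities": joint speeds; "effort": joint torques, N m; "tcp_pos": TCP position; "ee_rot": TCP orientation; "wrist_force": force on the tool from outside, world axes, zero at the start; "moment": the same for the moment, N m; "gripper_width": opening from 0.0 (shut) to 1.0 (fully open); "gripper_force": force on a finger pad.
Only numpy, scipy, OpenCV 4.12 (cv2) and the standard library are available. Lean on these libraries where they do the work, as an engineer would, in place of code of your own. Each camera call takes 0.05 s, during which the arm holds its last target. There are 200 camera calls.

## Working session

There is one attempt and no reset: what is moved stays moved. The work goes in short steps, Python scripts to look and compute and a tool call to move; the robot and the scene stay as the last step left them, time stands still between calls to the robot, and variables do not carry over. Pictures are saved under pics/ and viewed, at most 10 in all, crops included, and the job is handed in when it is done.

Besides the shell and the picture viewer there is one more tool, called in YAML: its name, and indented under it one key for each argument. play_rows: Moves the arm, as the interface text tells. Scaled input: -1 to 1 covers 30 mm each way for a shift and 0.15 rad each way for a turn. Its arguments: {"type":"object","properties":{"commands":{"type":"string"},"grip":{"type":"number"}},"required":["commands"]}

```bash
mkdir -p pics
cat > h.py <<'E'
import numpy as np, cv2
from station import r, cams
def pts(name):
    i=cams.camera_info(name); p,d=cams.capture(name)
    return p,d,i
def ray(i,u,v,z):
    K,R,t=map(np.array,(i['mtx'],i['R'],i['t'])); c=-R.T@t
    w=R.T@np.linalg.solve(K,[u,v,1.]); return c+w*(z-c[2])/w[2]
def cloud(d,i):
    K,R,t=map(np.array,(i['mtx'],i['R'],i['t']))
    v,u=np.mgrid[:480,:640]; c=np.stack([(u-K[0,2])/K[0,0]*d,(v-K[1,2])/K[1,1]*d,d],-1)
    return (c-t)@R
E
python3 - <<'E'
from h import *
a=[pts(n) for n in("scene","side")]
for n,x in zip(("scene","side"),a):
    cv2.imwrite(f"pics/{n}0.png",x[0]); np.savez(f"{n}0.npz",p=x[0],d=x[1],**{k:np.array(x[2][k]) for k in("mtx","R","t")})
    i=x[2]; print(n,-np.array(i['R']).T@np.array(i['t']))
E
```

```text
scene [1.15909994 0.11675627 0.72038657]
side [0.25683239 0.70133539 0.51262538]
```

View pics/scene0.png

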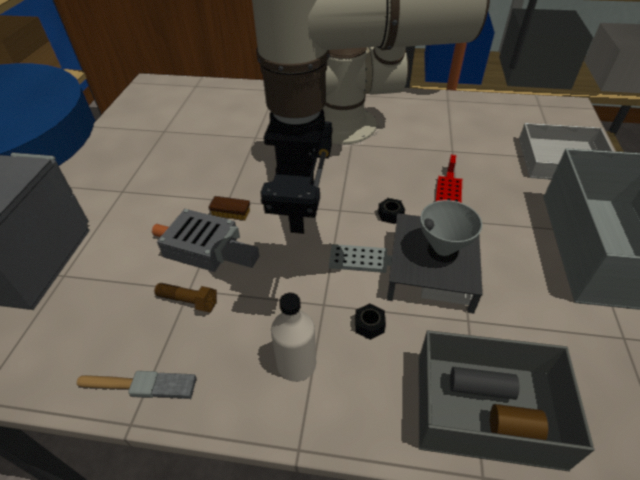

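View pics/side0.png

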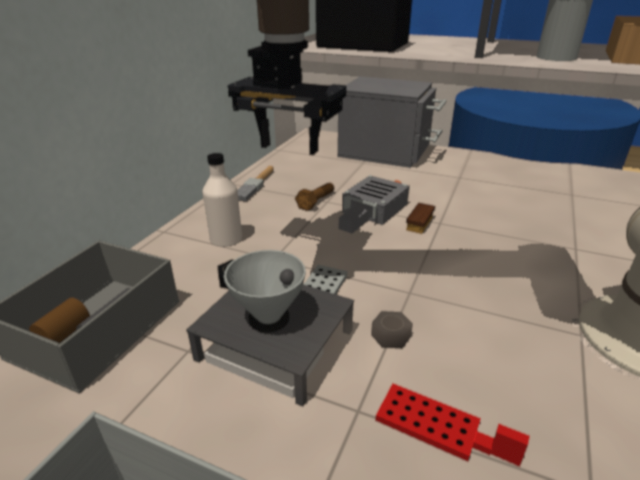

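The scene view shows the steel holed plate at (358,258), the box at (200,238) with its ledge toward (240,255), the rack at (435,260), nuts at (391,210) and (370,320), the bolt at (187,296), the brush head at (230,207) and the bottle at (293,340).
Things that could be taken for the plate: the red look-alike (450,185), the scraper (160,385) and the box's ledge (240,254). I choose the holed steel plate at (358,258) and will check it in a close crop.

```bash
cat > m.py <<'E'
from h import *
def ld(n):
    z=np.load(n+"0.npz"); return z['p'],z['d'],{k:z[k] for k in("mtx","R","t")}
p,d,i=ld("scene"); C=cloud(d,i)
def rect(m,lab):
    q=C[m][:,:2]*1000; rc=cv2.minAreaRect(q.astype(np.float32)); print(lab,m.sum(),np.round(rc[0],1),np.round(rc[1],1),round(rc[2],1),"z",np.round(np.median(C[m][:,2])*1000,1)); return rc
v,u=np.mgrid[:480,:640]
def box(a,b,c,e): return (u>=a)&(u<b)&(v>=c)&(v<e)&(d>0)
Z=C[...,2]
rect(box(322,392,238,276)&(Z>.007)&(Z<.02),"plate")
rect(box(150,245,200,270)&(Z>.046)&(Z<.057),"boxtop")
rect(box(215,270,235,275)&(Z>.022)&(Z<.036),"ledge")
rect(box(380,490,205,300)&(Z>.058)&(Z<.068),"deck")
for l,b,z in(("nutN",(375,408,195,224),.028),("nutF",(352,390,302,338),.028),("bolt",(150,220,280,312),.02),("brush",(205,252,195,220),.02),("bottle",(270,318,290,382),.1)):
    m=box(*b)&(Z>z-.008); q=C[m]; print(l,np.round(q.min(0)*1000),np.round(q.max(0)*1000))
big=cv2.resize(p[190:290,140:500],None,fx=2.2,fy=2.2,interpolation=cv2.INTER_CUBIC); cv2.imwrite("pics/crop1.png",big)
E
python3 m.py
```

```text
plate 1338 [525.2  98. ] [ 64.5 129.9] 1.4 z 13.1
boxtop 2421 [ 535.1 -247.5] [145.6 112.2] 78.1 z 51.8
ledge 580 [ 554.  -157.8] [72.8 83.6] 78.5 z 30.7
deck 4443 [535.3 247. ] [170. 194.] 86.9 z 64.1
nutN [347. 126.  20.] [468. 189.  67.]
nutF [655. 100.  20.] [719. 158.  34.]
bolt [ 658. -299.   12.] [ 714. -174.   51.]
brush [ 393. -266.   12.] [ 496. -174.   55.]
bottle [756. -26.  92.] [820.  42. 194.]
```

View pics/crop1.png

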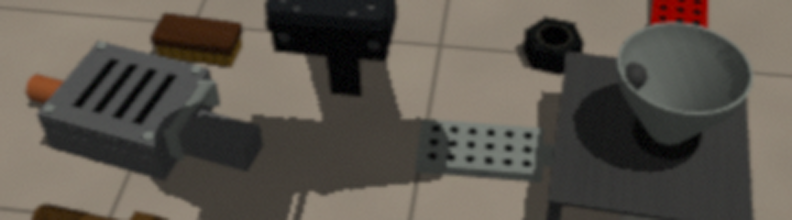

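The crop confirms the steel plate with dark holes (crop ~(480,148)), nose toward -y and handle under the rack; the box mouth and ledge face it at (215,140). Next: a wrist view above the plate, with the tool turned 90°.

play_rows:
  commands: "-0.33 0.3 0.3 0 0 1;-0.33 0.3 0.3 0 0 1;-0.33 0.3 0.3 0 0 1;-0.33 0.3 0.3 0 0 1;-0.33 0.3 0.3 0 0 1;-0.33 0.3 0.3 0 0 1;-0.33 0.3 0.3 0 0 1;-0.33 0.3 0.3 0 0 1;-0.33 0.3 0.3 0 0 1;-0.33 0.3 0.3 0 0 1;0 0 0 0 0 0.47;0 0 0 0 0 0"
  grip: 87

```text
time_s: 1.3
tcp_pos: [0.5256, 0.0903, 0.291]
ee_rot: [[1.0, 0.0, -0.0], [0.0, -1.0, 0.0], [-0.0, -0.0, -1.0]]
wrist_force: [-0.6, -0.2, 0.2]
gripper_width: 0.996
gripper_force: 0.0
```

Run:
```python
from h import *
s=r.sense(); print(s['tcp_pos'],np.round(s['ee_rot'],3),s['joints'])
p,d,i=pts("wrist"); cv2.imwrite("pics/w1.png",p); np.savez("w10.npz",p=p,d=d,**{k:np.array(i[k]) for k in("mtx","R","t")})
print(-np.array(i['R']).T@np.array(i['t']),np.array(i['R'])[2])
```

```text
[0.52555372 0.09027979 0.29101758] [[ 1.  0. -0.]
 [ 0. -1.  0.]
 [-0. -0. -1.]] [ 2.71739393e+01  1.00433253e+01 -3.36573563e+00 -1.76352825e-02
 -7.65960089e+01  6.28338918e+01]
[0.60474786 0.08988965 0.47423446] [-2.87681927e-01  3.75149872e-04 -9.57725936e-01]
```

View pics/w1.png

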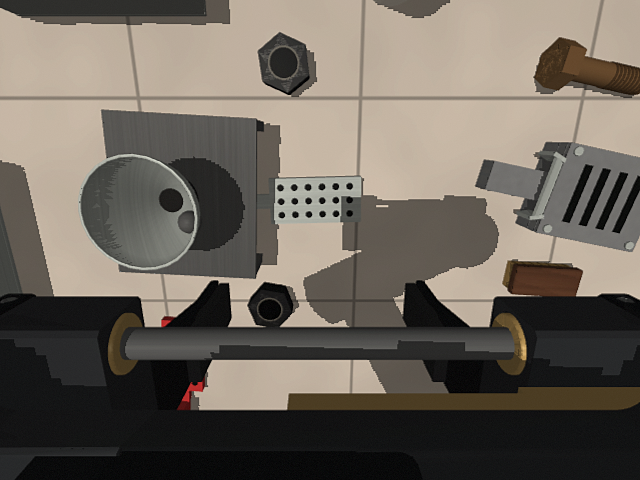

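The wrist view shows the whole job: the blade at (274–362, 177–222), its neck at (265,200) under the rack, the ledge at (510,178) and the mouth lips at (540,185). The fingers close along y now, so I must turn back. I'll measure the plate and box here.

```bash
cat > m2.py <<'E'
from h import *
import sys
def ana(f,bp,bl,bt):
    z=np.load(f); p,d=z['p'],z['d']; i={k:z[k] for k in("mtx","R","t")}
    C=cloud(d,i); Z=C[...,2]; v,u=np.mgrid[:480,:640]
    def rect(b,lo,hi,lab):
        m=(u>=b[0])&(u<b[1])&(v>=b[2])&(v<b[3])&(Z>lo)&(Z<hi)&(d>0)
        m=cv2.morphologyEx(m.astype(np.uint8),cv2.MORPH_OPEN,np.ones((3,3)))>0
        if m.sum()<20: print(lab,'none'); return
        rc=cv2.minAreaRect((C[m][:,:2]*1000).astype(np.float32)); print(lab,m.sum(),np.round(rc[0],1),np.round(rc[1],1),round(rc[2],2),"z",np.round(np.median(C[m][:,2])*1000,1))
        print(np.round(cv2.boxPoints(rc),1).tolist())
    if bp: rect(bp,.006,.02,"plate")
    if bl: rect(bl,.022,.036,"ledge")
    if bt: rect(bt,.047,.056,"top")
if __name__=="__main__": ana("w10.npz",(268,375,165,235),(470,535,150,205),(520,640,130,260))
E
python3 m2.py
```

```text
plate 4186 [524.   93.8] [ 60.6 122. ] 1.45 z 11.6
[[492.20001220703125, 154.10000610351562], [495.29998779296875, 32.099998474121094], [555.9000244140625, 33.599998474121094], [552.7999877929688, 155.60000610351562]]
ledge 1465 [ 552.5 -154.8] [66.3 35.9] 78.31 z 29.5
[[528.2000122070312, -183.60000610351562], [563.4000244140625, -190.89999389648438], [576.7999877929688, -126.0], [541.5999755859375, -118.69999694824219]]
top 9037 [ 533.4 -247.3] [143.6 110.1] 78.45 z 50.1
[[465.1000061035156, -306.6000061035156], [573.0, -328.70001220703125], [601.7000122070312, -188.0], [493.8999938964844, -165.89999389648438]]
```

play_rows:
  commands: "0 0.04 -0.6 0 0 -1;0 0.04 -0.6 0 0 -1;0 0.04 -0.6 0 0 -1;0 0.04 -0.6 0 0 -1;0 0.04 -0.6 0 0 -1;-0.06 0.04 -0.6 0 0 -1;0 0.04 -0.6 0 0 -1;0 0.04 -0.6 0 0 -1;0 0.04 -0.6 0 0 -1;0 0.04 -0.6 0 0 -1;0 0 0 0 0 -0.3;0 0 -1 0 0 0;0 0 -1 0 0 0;0 0 0 0 0 0"

```text
time_s: 2.75
tcp_pos: [0.5208, 0.1002, 0.0469]
ee_rot: [[0.023, -1.0, -0.009], [-1.0, -0.023, -0.004], [0.004, 0.009, -1.0]]
wrist_force: [-1.0, 0.3, -0.3]
gripper_width: 1.002
gripper_force: 0.0
```

Run:
```python
from h import *
s=r.sense(); print(s['time_s'],s['tcp_pos'],np.round(s['ee_rot'],3))
p,d,i=pts("wrist"); cv2.imwrite("pics/w2.png",p); np.savez("w20.npz",p=p,d=d,**{k:np.array(i[k]) for k in("mtx","R","t")})
```

```text
2.75 [0.52081343 0.10023722 0.04690346] [[ 0.023 -1.    -0.009]
 [-1.    -0.023 -0.004]
 [ 0.004  0.009 -1.   ]]
```

View pics/w2.png

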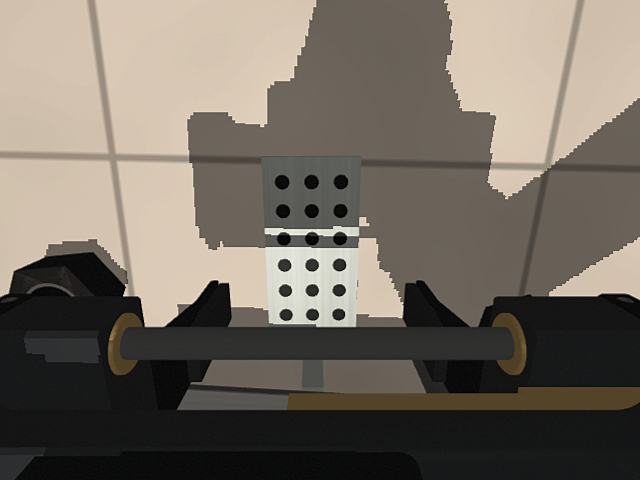

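The plate lies centred between the open fingers (blade at (262–360, 157–325)) with the nut (65,275) well clear. Going down.

play_rows:
  commands: "0 0 -0.7 0 0 0;0 0 0 0 0 0;0 0 0 0 0 0;0 0 0 0 0 0"

```text
time_s: 3.2
tcp_pos: [0.5253, 0.1024, 0.0316]
ee_rot: [[0.026, -1.0, 0.003], [-1.0, -0.026, 0.001], [-0.001, -0.003, -1.0]]
wrist_force: [-0.3, -0.3, 0.3]
gripper_width: 1.001
gripper_force: 0.0
```

play_rows:
  commands: "-0.05 0 -0.5 0 0 0;0 0 -0.42 0 0 0;0 0 0 0 0 0;0 0 0 0 0 0"

```text
time_s: 3.6
tcp_pos: [0.5229, 0.102, 0.0026]
ee_rot: [[0.026, -1.0, -0.0], [-1.0, -0.026, -0.0], [0.0, 0.0, -1.0]]
wrist_force: [-1.2, 0.6, -1.1]
gripper_width: 1.001
gripper_force: 0.0
```

play_rows:
  commands: "0 0 0 0 0 0;0 0 0 0 0 0;0 0 0 0 0 0;0 0 0 0 0 0;0 0 0 0 0 0;0 0 0 0 0 0;0 0 0 0 0 0"
  grip: 50

```text
time_s: 4.3
tcp_pos: [0.5227, 0.102, 0.0025]
ee_rot: [[0.025, -1.0, 0.0], [-1.0, -0.025, 0.0], [-0.0, -0.0, -1.0]]
wrist_force: [0.4, 0.9, 1.4]
gripper_width: 0.584
gripper_force: 0.0
```

Run:
```python
from h import *
s=r.sense(); print(s['time_s'],s['gripper_width'],s['gripper_force'])
p,d,i=pts("wrist"); q,d2,i2=pts("side"); cv2.imwrite("pics/w3.png",np.vstack([p[100:400,100:500],q[180:380,150:550]]))
np.savez("w30.npz",p=p,d=d,**{k:np.array(i[k]) for k in("mtx","R","t")})
```

```text
4.3 0.5843315597116725 0.0
```

View pics/w3.png

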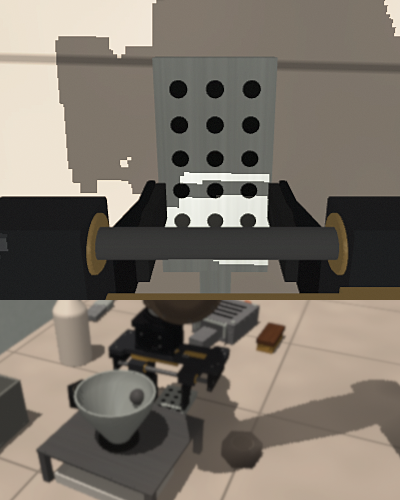

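The blade sits between the fingers, with little or no gap left; the fingers do not grip yet. Closing further.

play_rows:
  commands: "0 0 0 0 0 0;0 0 0 0 0 0;0 0 0 0 0 0;0 0 0 0 0 0;0 0 0 0 0 0"
  grip: 20

```text
time_s: 4.9
tcp_pos: [0.5227, 0.102, 0.0024]
ee_rot: [[0.026, -1.0, 0.0], [-1.0, -0.026, 0.0], [-0.0, -0.0, -1.0]]
wrist_force: [-1.0, -0.4, -0.2]
gripper_width: 0.259
gripper_force: 0.0
```

Run:
```python
from h import *
p,d,i=pts("wrist"); q,d2,i2=pts("scene"); cv2.imwrite("pics/w4.png",np.vstack([p[100:400,100:500],cv2.resize(q[180:300,290:490],None,fx=2,fy=2)]))
np.savez("w40.npz",p=p,d=d,**{k:np.array(i[k]) for k in("mtx","R","t")})
C=cloud(d,i)
for u in range(190,430,15): print(u,[tuple(np.round(C[v,u]*1000).astype(int)) for v in(200,285,300)])
```

```text
190 [(np.int64(591), np.int64(57), np.int64(0)), (np.int64(595), np.int64(105), np.int64(0)), (np.int64(557), np.int64(65), np.int64(100))]
205 [(np.int64(583), np.int64(56), np.int64(0)), (np.int64(586), np.int64(105), np.int64(0)), (np.int64(553), np.int64(64), np.int64(102))]
220 [(np.int64(575), np.int64(56), np.int64(-1)), (np.int64(578), np.int64(105), np.int64(0)), (np.int64(549), np.int64(64), np.int64(101))]
235 [(np.int64(567), np.int64(56), np.int64(0)), (np.int64(569), np.int64(105), np.int64(0)), (np.int64(545), np.int64(64), np.int64(101))]
250 [(np.int64(559), np.int64(56), np.int64(-1)), (np.int64(561), np.int64(105), np.int64(0)), (np.int64(542), np.int64(65), np.int64(100))]
265 [(np.int64(550), np.int64(54), np.int64(12)), (np.int64(550), np.int64(99), np.int64(12)), (np.int64(551), np.int64(108), np.int64(12))]
280 [(np.int64(542), np.int64(53), np.int64(12)), (np.int64(541), np.int64(91), np.int64(30)), (np.int64(539), np.int64(92), np.int64(44))]
295 [(np.int64(535), np.int64(53), np.int64(13)), (np.int64(534), np.int64(98), np.int64(12)), (np.int64(534), np.int
[... 449 characters left out ...]
 [(np.int64(505), np.int64(52), np.int64(12)), (np.int64(505), np.int64(90), np.int64(30)), (np.int64(507), np.int64(90), np.int64(45))]
370 [(np.int64(498), np.int64(52), np.int64(13)), (np.int64(495), np.int64(98), np.int64(11)), (np.int64(494), np.int64(106), np.int64(12))]
385 [(np.int64(488), np.int64(54), np.int64(0)), (np.int64(484), np.int64(103), np.int64(-1)), (np.int64(506), np.int64(63), np.int64(101))]
400 [(np.int64(480), np.int64(54), np.int64(-1)), (np.int64(475), np.int64(103), np.int64(-1)), (np.int64(502), np.int64(64), np.int64(100))]
415 [(np.int64(472), np.int64(54), np.int64(0)), (np.int64(467), np.int64(102), np.int64(0)), (np.int64(498), np.int64(63), np.int64(101))]
```

View pics/w4.png

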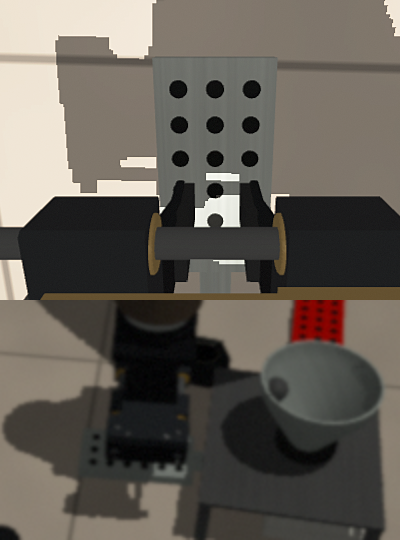

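The fingers are now over the blade, closed to about 22 mm, so the real tips sit higher than the reported TCP suggests. I'll measure the tip height in the wrist depth.

Run:
```python
from h import *
for f in("w30.npz","w40.npz"):
    z=np.load(f); d=z['d']; C=cloud(d,z); v,u=np.mgrid[:480,:640]
    m=(v>200)&(v<330)&(C[...,2]>.016)&(C[...,2]<.05)&(C[...,1]>.06)&(C[...,1]<.13)&(abs(C[...,0]-.523)<.05)
    q=C[m]*1000; uv=np.stack([u[m],v[m]],1)
    for s in(q[:,0]<523,q[:,0]>523):
        if s.sum()==0: continue
        o=np.argsort(q[s][:,2])[:400:50]; print(f,s.sum()); print(np.round(q[s][o]).astype(int).tolist(),uv[s][o].tolist())
        print(np.round(np.percentile(q[s],[2,50,98],axis=0)))
s=r.sense(); print(s['joints'],s['tcp_pos'],s['effort'])
```

```text
w30.npz 852
[[494, 92, 23], [494, 91, 25], [498, 95, 27], [498, 106, 29], [498, 103, 31], [498, 97, 32], [497, 91, 34], [498, 97, 36]] [[376, 283], [377, 284], [369, 292], [368, 314], [369, 310], [370, 301], [373, 291], [371, 305]]
[[489.  89.  24.]
 [496.  91.  38.]
 [498. 108.  50.]]
w30.npz 846
[[551, 93, 23], [557, 91, 25], [549, 95, 27], [549, 100, 29], [553, 92, 31], [550, 93, 32], [556, 91, 34], [554, 92, 35]] [[260, 283], [248, 281], [264, 291], [264, 301], [253, 287], [260, 290], [247, 289], [250, 291]]
[[548.  91.  24.]
 [551.  93.  38.]
 [557. 109.  49.]]
w40.npz 667
[[506, 90, 23], [506, 90, 26], [512, 108, 28], [507, 90, 30], [510, 92, 33], [509, 91, 35], [505, 90, 37], [507, 90, 39]] [[352, 280], [351, 282], [339, 317], [350, 286], [344, 291], [348, 292], [356, 292], [352, 293]]
[[503.  90.  24.]
 [509.  92.  38.]
 [512. 106.  50.]]
w40.npz 661
[[538, 93, 22], [542, 90, 26], [536, 92, 28], [542, 91, 31], [534, 99, 33], [538, 92, 35], [538, 92, 37], [537, 93, 39]] [[286, 283], [278, 281], [290, 286], [276, 286], [293, 304], [284, 292], [284, 294], [285, 297]]
[[534.  91.  24.]
 [538.  92.  39.]
 [543. 107.  50.]]
[ 2.85052524e+01  2.65430973e+01 -2.61648233e+01 -1.24465764e-03
 -3.72944301e+01 -2.70446861e+01] [0.52266065 0.10200415 0.00242853] [ 3.38777454e-04 -3.63605547e+01  1.22111490e+01  2.75302649e+00
 -2.39175861e-03 -7.98374640e-05]
```

The tips are really about 20 mm above the reported TCP, at z≈22, which is why they passed over the 12 mm blade. Reopen, then go lower in guarded steps.

play_rows:
  commands: "0 0 0 0 0 0;0 0 0 0 0 0;0 0 0 0 0 0;0 0 0 0 0 0;0 0 0 0 0 0;0 0 0 0 0 0;0 0 0 0 0 0;0 0 0 0 0 0;0 0 0 0 0 0;0 0 0 0 0 0;0 0 0 0 0 0"
  grip: 87

```text
time_s: 6.1
tcp_pos: [0.5227, 0.102, 0.0024]
ee_rot: [[0.025, -1.0, -0.0], [-1.0, -0.025, -0.0], [0.0, 0.0, -1.0]]
wrist_force: [0.3, 0.5, 0.3]
gripper_width: 0.996
gripper_force: 0.0
```

play_rows:
  commands: "0 0 -0.2 0 0 0;0 0 -0.2 0 0 0;0 0 0 0 0 0;0 0 0 0 0 0"

```text
time_s: 6.5
tcp_pos: [0.5224, 0.1019, -0.01]
ee_rot: [[0.026, -1.0, -0.001], [-1.0, -0.026, -0.001], [0.0, 0.001, -1.0]]
wrist_force: [0.3, 0.6, -0.1]
gripper_width: 0.997
gripper_force: 0.0
```

play_rows:
  commands: "0.03 0.02 -0.1 0 0 0;0 0 -0.1 0 0 0;0 0 0 0 0 0;0 0 0 0 0 0"

```text
time_s: 6.9
tcp_pos: [0.5235, 0.1026, -0.0157]
ee_rot: [[0.026, -1.0, -0.0], [-1.0, -0.026, -0.0], [0.0, 0.0, -1.0]]
wrist_force: [-0.3, -0.8, -0.4]
gripper_width: 1.004
gripper_force: 0.0
```

play_rows:
  commands: "0 0 0 0 0 0;0 0 0 0 0 0;0 0 0 0 0 0;0 0 0 0 0 0;0 0 0 0 0 0;0 0 0 0 0 0"
  grip: 52

```text
time_s: 7.5
tcp_pos: [0.5237, 0.1027, -0.0155]
ee_rot: [[0.025, -1.0, 0.0], [-1.0, -0.025, 0.0], [-0.0, -0.0, -1.0]]
wrist_force: [-0.9, -0.6, 1.7]
gripper_width: 0.683
gripper_force: 30.0
```

Gripped: width 59 mm, force 30 N. Lift 4 mm, draw out 90 mm, then raise.

play_rows:
  commands: "0 0 0.07 0 0 0;0 0 0.07 0 0 0;0 -0.3 0 0 0 0;0 -0.6 0 0 0 0;0 -0.6 0 0 0 0;0 -0.6 0 0 0 0;0 -0.6 0 0 0 0;0 -0.3 0 0 0 0;0 0 0.4 0 0 0;0 0 0.5 0 0 0;0 0 0.3 0 0 0;0 0 0 0 0 0"

```text
time_s: 8.7
tcp_pos: [0.5251, 0.0135, 0.0266]
ee_rot: [[0.026, -1.0, 0.004], [-1.0, -0.026, 0.001], [-0.001, -0.004, -1.0]]
wrist_force: [-1.2, 0.9, -5.1]
gripper_width: 0.682
gripper_force: 30.0
```

play_rows:
  commands: "0.2 -0.3 0 0 0 -0.22;0.2 -0.5 0 0 0 -0.25;0.2 -0.5 0 0 0 -0.25;0.2 -0.5 0 0 0 -0.2;0.2 -0.5 0 0 0 -0.2;0.2 -0.5 0 0 0 -0.2;0.14 -0.5 0 0 0 -0.2;0 -0.44 0 0 0 0;0 0 0 0 0 0;0 0 0 0 0 0;0 0 0 0 0 0"

```text
time_s: 9.8
tcp_pos: [0.5635, -0.0994, 0.0246]
ee_rot: [[-0.201, -0.98, -0.0], [-0.98, 0.201, 0.0], [-0.0, 0.0, -1.0]]
wrist_force: [-0.1, 0.4, -5.8]
gripper_width: 0.685
gripper_force: 30.0
```

Run:
```python
from h import *
s=r.sense(); print(s['time_s'],s['tcp_pos'],np.round(s['ee_rot'],3).tolist(),s['gripper_width'],s['wrist_force'])
p,d,i=pts("wrist"); cv2.imwrite("pics/w5.png",p); np.savez("w50.npz",p=p,d=d,**{k:np.array(i[k]) for k in("mtx","R","t")})
```

```text
9.8 [ 0.56351754 -0.09938074  0.02461816] [[-0.201, -0.98, -0.0], [-0.98, 0.201, 0.0], [-0.0, 0.0, -1.0]] 0.6845973009427506 [-0.05352182  0.40612299 -5.80975889]
```

View pics/w5.png

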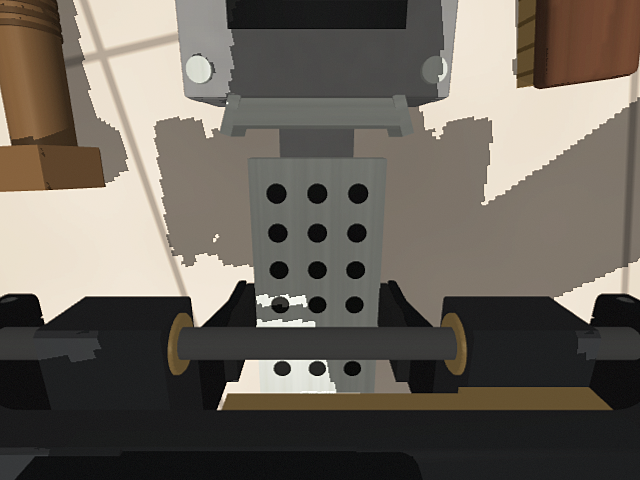

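The plate hangs straight in front of the ledge (blade (248–386, 157–395), ledge (280–354, 130–157), lips at (222–412, 95–135)). I'll measure the alignment in this view.

```bash
cat > m3.py <<'E'
from h import *
import sys
def ana(f):
    z=np.load(f); d=z['d']; C=cloud(d,z)*1000
    U=np.array([-.2011,-.9796]); V=np.array([.9796,-.2011]); M=np.array([545.0,-191.4])
    X=(C[...,:2]-M)@U; Y=(C[...,:2]-M)@V; Z=C[...,2]
    def edges(lab,x0,x1,z0,z1,ym):
        r=[]
        for v in range(0,480):
            k=np.where((d[v]>0)&(X[v]>x0)&(X[v]<x1)&(Z[v]>z0)&(Z[v]<z1)&(abs(Y[v])<ym))[0]
            if len(k)>15: r.append((X[v,k].mean(),Y[v,k].min(),Y[v,k].max(),np.median(Z[v,k])))
        r=np.array(r)
        if len(r)<4: print(lab,len(r)); return
        f=np.polyfit(r[:,0],(r[:,1]+r[:,2])/2,1); print(lab,len(r),"x",r[:,0].min().round(1),r[:,0].max().round(1),"mid y med",np.median(r[:,1]+r[:,2]).round(2)/2,"slope",f[0].round(4),"width",np.median(r[:,2]-r[:,1]).round(1),"z",np.median(r[:,3]).round(1), "zfit/mm",np.polyfit(r[:,0],r[:,3],1)[0].round(4))
    edges("plate",-80,-20,45,65,40); edges("ledge",-40,5,24,34,40); edges("top",5,60,46,56,80)
ana(sys.argv[1])
E
python3 m3.py w50.npz
```

```text
plate 123 x -79.8 -23.6 mid y med -0.025 slope 0.0007 width 59.5 z 51.6 zfit/mm -0.0029
ledge 28 x -23.8 -11.2 mid y med 0.25 slope -0.0006 width 35.7 z 29.5 zfit/mm -0.004
top 87 x 5.2 35.6 mid y med 0.2 slope -0.0013 width 109.2 z 50.2 zfit/mm 0.0097
```

Alignment is within 0.3 mm. Lower 8.5 mm, then slide straight in.

play_rows:
  commands: "0 0 -0.15 0 0 0;0 0 -0.13 0 0 0;0 0 0 0 0 0;-0.05 -0.25 0 0 0 0;-0.05 -0.25 0 0 0 0;-0.05 -0.25 0 0 0 0;-0.05 -0.25 0 0 0 0;0 0 0 0 0 0;0 0 0 0 0 0"

```text
time_s: 10.75
tcp_pos: [0.5577, -0.13, 0.0163]
ee_rot: [[-0.202, -0.979, 0.0], [-0.979, 0.202, 0.0], [-0.0, -0.0, -1.0]]
wrist_force: [-0.3, 0.2, -6.1]
gripper_width: 0.678
gripper_force: 30.0
```

play_rows:
  commands: "-0.05 -0.23 0 0 0 0;-0.05 -0.23 0 0 0 0;-0.04 -0.23 0 0 0 0;0 0 0 0 0 0;0 0 0 0 0 0;0 0 0 0 0 0"

```text
time_s: 11.35
tcp_pos: [0.5537, -0.1502, 0.0163]
ee_rot: [[-0.201, -0.98, 0.0], [-0.98, 0.201, 0.0], [-0.0, -0.0, -1.0]]
wrist_force: [-0.5, 1.2, -4.5]
gripper_width: 0.685
gripper_force: 30.0
```

```bash
python3 - <<'E'
from h import *
p,d,i=pts("wrist"); cv2.imwrite("pics/w6.png",p); np.savez("w60.npz",p=p,d=d,**{k:np.array(i[k]) for k in("mtx","R","t")})
E
python3 m3.py w60.npz
```

```text
plate 40 x -44.8 -30.5 mid y med 0.54 slope -0.0062 width 74.6 z 57.3 zfit/mm -0.3986
ledge 0
top 141 x 5.1 59.8 mid y med 0.195 slope 0.0029 width 109.1 z 50.1 zfit/mm 0.0012
```

In 28 mm without contact force. Set down on the ledge and release.

play_rows:
  commands: "0 0 -0.04 0 0 0;0 0 0 0 0 0;0 0 0 0 0 0"

```text
time_s: 11.7
tcp_pos: [0.5535, -0.1501, 0.015]
ee_rot: [[-0.201, -0.98, -0.0], [-0.98, 0.201, 0.0], [0.0, 0.0, -1.0]]
wrist_force: [-0.2, 0.2, -5.7]
gripper_width: 0.685
gripper_force: 30.0
```

play_rows:
  commands: "0 0 0 0 0 0;0 0 0 0 0 0;0 0 0 0 0 0;0 0 0 0 0 0;0 0 0 0 0 0;0 0 0 0 0 0;0 0 0 0 0 0;0 0 0 0 0 0;0 0 0 0 0 0"
  grip: 87

```text
time_s: 12.6
tcp_pos: [0.5536, -0.1503, 0.015]
ee_rot: [[-0.201, -0.98, -0.0], [-0.98, 0.201, -0.0], [0.0, 0.0, -1.0]]
wrist_force: [-1.4, -0.3, -0.5]
gripper_width: 0.998
gripper_force: 0.0
```

play_rows:
  commands: "0 0 0.5 0 0 0;0 0 0.8 0 0 0;0 0 0.9 0 0 0;0.1 0.48 0.3 0 0 0;0.1 0.48 0 0 0 0;0.1 0.48 0 0 0 0;0.1 0.48 0 0 0 0;0.1 0.48 0 0 0 0;0.09 0.49 0 0 0 0;0 0 0 0 0 0;0 0 0 0 0 0;0 0 0 0 0 0"

```text
time_s: 13.8
tcp_pos: [0.5711, -0.0637, 0.0899]
ee_rot: [[-0.201, -0.98, -0.0], [-0.98, 0.201, -0.0], [0.0, 0.0, -1.0]]
wrist_force: [0.5, -0.3, 0.2]
gripper_width: 0.997
gripper_force: 0.0
```

```bash
python3 - <<'E'
from h import *
s=r.sense(); print(s['time_s'],s['tcp_pos'],np.round(s['ee_rot'],3).tolist())
p,d,i=pts("wrist"); cv2.imwrite("pics/w7.png",p); np.savez("w70.npz",p=p,d=d,**{k:np.array(i[k]) for k in("mtx","R","t")})
E
sed -i 's/edges("plate",-80,-20,45,65,40)/edges("plate",-85,-18,38,48,40); edges("handle",-160,-100,66,78,30)/' m3.py; python3 m3.py w70.npz
```

```text
13.8 [ 0.57111629 -0.06371886  0.08990061] [[-0.201, -0.98, -0.0], [-0.98, 0.201, -0.0], [0.0, 0.0, -1.0]]
plate 112 x -84.6 -18.1 mid y med 0.385 slope -0.0004 width 59.4 z 41.6 zfit/mm 0.0001
handle 57 x -146.8 -111.8 mid y med 0.545 slope -0.001 width 13.4 z 71.4 zfit/mm -0.0206
ledge 0
top 32 x 5.2 20.2 mid y med 0.18 slope -0.0059 width 109.0 z 50.1 zfit/mm -0.0062
```

View pics/w7.png

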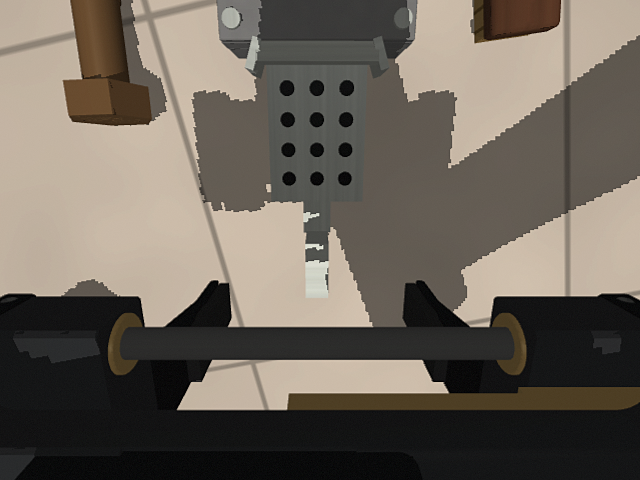

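The plate lies flat with its nose 28 mm in and 0.4 mm off centre; the handle (317,265) lies between the fingers at box x -129, z 71. Now down over the handle and close.

play_rows:
  commands: "0.01 -0.03 -0.6 0 0 0;0 0 -0.7 0 0 0;0 0 -0.5 0 0 0;0 0 -0.33 0 0 0;0 0 0 0 0 0;0 0 0 0 0 0"

```text
time_s: 14.45
tcp_pos: [0.572, -0.0647, 0.0266]
ee_rot: [[-0.201, -0.98, 0.001], [-0.98, 0.201, -0.0], [0.0, -0.001, -1.0]]
wrist_force: [0.2, 0.8, -0.6]
gripper_width: 1.0
gripper_force: 0.0
```

play_rows:
  commands: "0 0 0 0 0 0;0 0 0 0 0 0;0 0 0 0 0 0;0 0 0 0 0 0;0 0 0 0 0 0;0 0 0 0 0 0;0 0 0 0 0 0;0 0 0 0 0 0;0 0 0 0 0 0;0 0 0 0 0 0;0 0 0 0 0 0;0 0 0 0 0 0;0 0 0 0 0 0"
  grip: 8

```text
time_s: 15.75
tcp_pos: [0.5715, -0.0645, 0.0261]
ee_rot: [[-0.201, -0.98, -0.0], [-0.98, 0.201, 0.0], [-0.0, 0.0, -1.0]]
wrist_force: [-0.8, 0.4, 0.6]
gripper_width: 0.162
gripper_force: 30.0
```

Handle gripped (14 mm). Slide in, watching the force.

play_rows:
  commands: "-0.05 -0.25 0 0 0 0;-0.1 -0.49 0 0 0 0;-0.1 -0.49 0 0 0 0;0 0 0 0 0 0"

```text
time_s: 16.15
tcp_pos: [0.5634, -0.1039, 0.0261]
ee_rot: [[-0.203, -0.979, -0.001], [-0.979, 0.203, -0.001], [0.001, 0.0, -1.0]]
wrist_force: [0.7, -2.6, -0.9]
gripper_width: 0.158
gripper_force: 30.0
```

play_rows:
  commands: "-0.1 -0.49 0 0 0 0;-0.1 -0.49 0 0 0 0;-0.06 -0.25 0 0 0 0;-0.06 -0.25 0 0 0 0;0 0 0 0 0 0;0 0 0 0 0 0"

```text
time_s: 16.75
tcp_pos: [0.554, -0.1466, 0.0261]
ee_rot: [[-0.201, -0.979, -0.001], [-0.979, 0.201, -0.001], [0.001, 0.001, -1.0]]
wrist_force: [-0.7, -3.6, -1.2]
gripper_width: 0.159
gripper_force: 30.0
```

play_rows:
  commands: "-0.02 -0.1 0 0 0 0;-0.02 -0.1 0 0 0 0;0 0 0 0 0 0;0 0 0 0 0 0"

```text
time_s: 17.15
tcp_pos: [0.5533, -0.1516, 0.0261]
ee_rot: [[-0.201, -0.98, -0.0], [-0.98, 0.201, -0.0], [0.0, 0.0, -1.0]]
wrist_force: [0.2, 0.5, -1.4]
gripper_width: 0.162
gripper_force: 30.0
```

play_rows:
  commands: "-0.01 -0.05 0 0 0 0;-0.01 -0.05 0 0 0 0;0 0 0 0 0 0;0 0 0 0 0 0"

```text
time_s: 17.55
tcp_pos: [0.5527, -0.1548, 0.0261]
ee_rot: [[-0.201, -0.98, 0.0], [-0.98, 0.201, -0.0], [0.0, -0.0, -1.0]]
wrist_force: [0.0, 1.7, -1.8]
gripper_width: 0.159
gripper_force: 30.0
```

play_rows:
  commands: "-0.01 -0.04 0 0 0 0;-0.01 -0.04 0 0 0 0;0 0 0 0 0 0;0 0 0 0 0 0"

```text
time_s: 17.95
tcp_pos: [0.5527, -0.1555, 0.0262]
ee_rot: [[-0.201, -0.98, 0.001], [-0.98, 0.201, 0.002], [-0.002, -0.001, -1.0]]
wrist_force: [1.7, 9.9, -0.2]
gripper_width: 0.158
gripper_force: 30.0
```

The back stop is reached (10 N, motion stalled). Release, raise, and check.

play_rows:
  commands: "0 0.03 0 0 0 0;0 0 0 0 0 0;0 0 0 0 0 0;0 0 0 0 0 0;0 0 0 0 0 0;0 0 0 0 0 0"
  grip: 60

```text
time_s: 18.55
tcp_pos: [0.552, -0.1565, 0.0261]
ee_rot: [[-0.201, -0.98, -0.0], [-0.98, 0.201, -0.0], [0.0, 0.0, -1.0]]
wrist_force: [-0.3, -0.4, -0.1]
gripper_width: 0.615
gripper_force: 0.0
```

play_rows:
  commands: "0 0 0.4 0 0 0;0 0 0.8 0 0 0;0 0 1 0 0 0;0.1 0.4 1 0 0 0;0.1 0.4 0.3 0 0 0;0 0 0 0 0 0;0 0 0 0 0 0;0 0 0 0 0 0"

```text
time_s: 19.35
tcp_pos: [0.5568, -0.1323, 0.1295]
ee_rot: [[-0.201, -0.98, -0.003], [-0.98, 0.201, 0.0], [0.001, 0.003, -1.0]]
wrist_force: [-0.6, 0.6, 0.1]
gripper_width: 0.691
gripper_force: 0.0
```

```bash
sed -i 's/-160,-100,66/-75,-5,66/; s/,-85,-18,38,48,40/,-50,-5,38,48,12/' m3.py
python3 - <<'E'
from h import *
s=r.sense(); print(s['time_s'],s['tcp_pos'])
p,d,i=pts("wrist"); cv2.imwrite("pics/w8.png",p); np.savez("w80.npz",p=p,d=d,**{k:np.array(i[k]) for k in("mtx","R","t")})
E
python3 m3.py w80.npz
```

```text
19.35 [ 0.55684158 -0.13234704  0.12954823]
plate 10 x -19.0 -12.5 mid y med 0.515 slope -0.0028 width 17.5 z 41.5 zfit/mm -0.1284
handle 50 x -53.4 -18.9 mid y med 0.565 slope -0.0014 width 13.2 z 71.5 zfit/mm -0.0081
ledge 33 x -39.7 -13.9 mid y med 0.11 slope 0.0593 width 35.4 z 29.4 zfit/mm -0.0012
top 83 x 5.6 59.6 mid y med 0.085 slope -0.0016 width 109.0 z 50.1 zfit/mm 0.0017
```

View pics/w8.png

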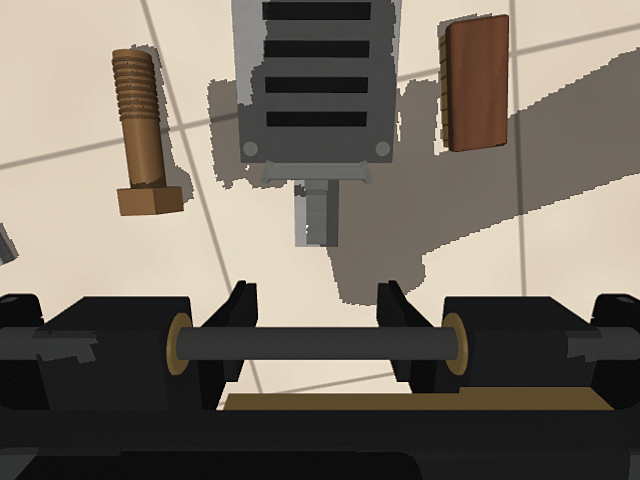

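The blade is fully inside, with only the neck and handle (317,215) outside. The handle centre is at box x -36 (home is -37.5), in line and flat. The bolt and brush head are in place and the gripper is clear.

```bash
python3 -c "
from station import r
print(r.finish_job())"
```

```text
the job is handed in; nothing more can be done
None
```

The plate is fully home in the strainer box and released, and I handed the job in at about 19 s. My last measurement put its nose at the back stop, flat and about 0.5 mm off the slot's centre line. The arm never touched the nuts, bolt, brush head or bottle. The system returned no verdict.

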